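# Show the service engineer a well of the spare incubator block

### The arm

A 6-joint arm with a two-finger parallel gripper is mounted at the origin on a cart in front of the work surface, level with it; the furniture and walls round the work are solid. World frame = base frame: x ahead of the robot, y to its left, z up, the work surface at z = 0. Lengths are in m, angles in degrees, forces in N, time in s.
With the tool pointing down it reaches from about 0.4 to 0.825 m from the base axis. Payload 7 kg.
Tool frame: the origin (TCP) lies between the finger pads, 19 mm behind the fingertips; this is the grasp point; z points along the fingers, y is the line along which they close (so a half turn about z gives the same grasp; the last joint's range is limited). The gripper opens to 88 mm and grips with 3 to 60 N. Pads are 19 mm wide; open, the fingers measure 130 mm over their backs; the gripper's body (78 mm by 193 mm) begins 47 mm behind the grasp point.
Start: joints at [-50.013, 20.546, 0.682, 0, -70.136, -16.507], TCP at [0.269, -0.619, 0.245] pointing down, gripper open.
Joint ranges: [-176.03, 176.03], [-82.01, 121.73], [-58.28, 71.71], [-173.87, 95.51], [-174.79, -0.11], [-173.66, 173.66]. Speed limits (degrees/s): [136.94, 136.94, 172.46, 180, 180, 180].

### API

Orientations are given as [roll, pitch, yaw] about the fixed x, y, z axes, in that order (R = Rz(yaw) Ry(pitch) Rx(roll)).
In Python, from plant import ctrl gives the robot as it stands. The module is installed in compiled form; this text tells all that it offers.
- The arm moves only by the tool send_rows, never from a script. Its argument "plan" is a list that holds one entry, the list of rows, each a list of 6 numbers: the shift along the tool's x, y, z in cm, then the turn, a rotation vector about the tool's x, y, z in degrees. A call has 1 to 8 rows; each row is the pose to reach, as a shift and turn from the pose commanded when the call began, along the tool's axes at that moment; what a row does not reach only later rows make up. A row lasts 1/12 s, in which the tool goes at most 41.7 mm and 7.16 degrees, less where a joint would pass 70% of its speed; a pose out of reach is approached as far as the arm can. A call with a gripper value outside its range is refused whole. "fingers" is the opening, from 0 (shut) to 1 (fully open), set as the call begins (left out, the last holds). The fingers move at their own pace and stop on an object; the grip force is fixed at half the most. Time passes only in rows, so rows that repeat a pose let the fingers close. It gives the time, the measured TCP pose, the force, the opening and the grip force at its end, in the units of the state.
- ctrl.get_obs(): the state, without advancing time (a new reading comes with each control period).
- ctrl.snapshot(name): name is "scene" or "side" or "wrist"; returns a dict with "img" (384x512x3 uint8, red, green, blue), "K" (3x3 intrinsics, pixels), "pose" (4x4, takes a point from camera to world coordinates). Camera axes: x right, y down, z forward; pixel columns grow to the right and rows downward; lengths in m; the calibration is good to about 2 mm. The wrist camera is an equidistant fisheye: a pixel r from the principal point sees the ray r / f radians off the axis. A picture is of the moment at which its call begins. There is no depth.
- ctrl.close_job(): hands the job in; it is judged then, once.
The state is a dict: "clock": time; "joint_pos": joint angles; "qvel": joint speeds; "tau": joint torques, N m; "tool_pos": TCP position; "orientation": TCP orientation; "force": force on the tool from outside, world axes, zero at the start; "moment": the same for the moment, N m; "opening": finger opening in m; "gripper_force": force on a finger pad.
Only numpy, scipy, OpenCV 4.12 (cv2) and the standard library are available. Lean on these libraries where they do the work, as an engineer would, in place of code of your own. Each camera call takes 0.05 s, during which the arm holds its last target. There are 200 camera calls.

### The job

A service engineer is looking at the spare incubator block (lid ajar, no leads plugged in) over the bench cameras: push its lid up with the fingertips until it stands upright or leans back, so that the wells show. Then point straight down at the right-hand end well of the middle row (right as seen from the front of the block, the side away from the hinge) with the fingertips just above the block's walls, hold still there for two seconds touching nothing, and push the lid fully shut again. Push gently and grasp nothing, do not touch the metal with the wells or the wired block, and leave the spare block and the things around it where they stand.

Things in the scene. Friction and masses are not known exactly. Their poses are not given: they have to be found in the camera images.
- spare_block: loose incubator block, 0.95 kg, the one with its lid ajar: dark grey open-topped box, 70 mm deep (x), 100 mm wide (y), walls 74 mm high, 3 mm thick. Origin at the centre of its underside, z up; front faces local -x, hinge along y at the back. Inside, a pale metal block carries 3 rows (along y) of 5 wells; its top is 46 mm above the bench, 28 mm below the walls' top
- end_well (a point): mouth of the well to point at: middle row of three, the end well at local -y (right-hand end seen from the front), local x = 3 mm, y = -34 mm. Wells are about 8 mm wide, 17 mm apart along y, rows 18 mm apart
- lid_hinge (a point): middle of the lid's hinge axis, at local x = +40 mm, 78 mm above the block's underside (the shut lid's underside lies 3 mm below this axis, its top 10 mm above it); axes as the block
- lid_lip (a point): middle of the lower front edge of the lid, 77 mm from the hinge axis; moves with the lid, and its axes turn with it (z is the normal of the lid's outer face). The lid is a flat plate 80 mm deep, 110 mm wide, 13 mm thick above this edge; it overhangs the front wall by 5 mm
- spare_block_lid (a joint): lid angle in rad: 0 shut, 1.57 upright, 1.745 stop (leaning back); starts at 0.75 to 1.15; its friction (about 0.05 Nm) keeps it wherever it is left, so it must be pushed all the way in both directions with 1 to 3 N near the lip (to open: back and upward along the arc of the lip)
- dry_block: the second, identical incubator block, wired in and shut; fixed, leave alone; origin under its centre
- tube_rack: bystander: loose tube rack 68 x 116 x 57 mm with three tubes standing in it (tops 87 mm above the bench); origin under its centre
- buffer_bottle: bystander: loose round bottle, 44 mm wide and 95 mm high; origin under its centre
- pipette: bystander: loose hand pipette lying on the bench, 224 x 32 x 30 mm; origin under its centre
Things that resemble listed ones, but are neither listed nor needed, are in the scene too. What is shaped like the spare_block but green or orange is not meant.

How it is judged (in metres and radians):
On the way, in this order (a step that is already met when the one before it is completed fails the run):
1. the lid is pushed up, to at least 80 degrees (value of joint spare_block_lid above 1.4 rad), for 0.2 s.
2. with the lid still up, the tool point stands straight over the named well, within 8 mm of its middle and 30 to 100 mm above its mouth, pointing down, for 1.5 s, the robot touching nothing (horizontal distance between the grasp point and end_well below 0.008 m and z of the grasp point in the frame of end_well between 0.03 and 0.1 m and angle between the grasp point's own z axis and vertical above 2.84 rad and value of joint spare_block_lid above 1.4 rad and contact force between each of the fingers, the arm and anything else below 0.1 N), for 1.5 s.
At the end, for the whole second after the job is handed in: the lid is shut (under 0.05 rad) and the block stands upright, at rest, within 20 mm of where it stood; the bystanders within 15 mm of where they stood (value of joint spare_block_lid below 0.05 rad and distance of spare_block from where it was at the start of the episode below 0.02 m and angle between spare_block's own z axis and vertical below 0.05 rad and linear speed of spare_block below 0.01 m/s and distance of each of tube_rack, buffer_bottle, pipette from where it was at the start of the episode below 0.015 m); the robot touches nothing.
It fails at once if the block is lifted, tipped or shoved more than 20 mm (distance of spare_block from where it was at the start of the episode above 0.02 m or angle between spare_block's own z axis and vertical above 0.1 rad or height (world z) of spare_block above 0.008 m).
It fails at once if the fingers pinch, hit or press the block or its lid with over 25 N (contact force between the fingers and spare_block above 25 N).
It fails at once if the fingers touch the metal with the wells (contact force between the fingers and spare_block_c0 above 0.3 N).
It fails at once if the wired block is touched (contact force between any of the fingers, the arm and dry_block above 0.5 N).
It fails at once if a bystander is moved more than 15 mm (distance of any of tube_rack, buffer_bottle, pipette from where it was at the start of the episode above 0.015 m).
It also fails if it takes over 58 s, if anything falls off the work surface, if the arm or the gripper's body presses on something with over 40 N, if the wrist force passes 120 N, or if a joint passes its speed limit or range.

## Working session

There is one attempt and no reset: what is moved stays moved. The work goes in short steps, Python scripts to look and compute and a tool call to move; the robot and the scene stay as the last step left them, time stands still between calls to the robot, and variables do not carry over. Pictures are saved under pics/ and viewed, at most 10 in all, crops included, and the job is handed in when it is done.

Besides the shell and the picture viewer there is one more tool, called after "Request:" as name(argument=value, ...) on one line, values as JSON. send_rows: Moves the arm, as the interface text tells. Its arguments: {"type":"object","properties":{"plan":{"type":"array","items":{"type":"array","items":{"type":"array","items":{"type":"number"}}}},"fingers":{"type":"number"}},"required":["plan"]}

```bash
mkdir -p pics
python3 - <<'E'
from plant import ctrl
import cv2,numpy as np,pickle
d={}
for n in("scene","side"):
    s=ctrl.snapshot(n);d[n]=s
    print(n,s["K"].round(1).tolist(),s["pose"].round(3).tolist())
pickle.dump(d,open("d0.pkl","wb"))
a=cv2.cvtColor(np.vstack([d[n]["img"] for n in d]),cv2.COLOR_RGB2BGR)
for n in d: cv2.imwrite(f"pics/{n}0.png",cv2.resize(cv2.cvtColor(d[n]["img"],cv2.COLOR_RGB2BGR),(800,600)))
print(ctrl.get_obs())
E
```

```text
scene [[486.4, 0.0, 255.8], [0.0, 486.4, 197.2], [0.0, 0.0, 1.0]] [[-0.71, -0.461, 0.532, -0.194], [-0.704, 0.474, -0.529, 0.796], [-0.008, -0.75, -0.661, 1.057], [0.0, 0.0, 0.0, 1.0]]
side [[360.6, 0.0, 257.1], [0.0, 360.6, 196.8], [0.0, 0.0, 1.0]] [[-0.977, -0.137, 0.165, 0.484], [-0.215, 0.607, -0.765, 0.735], [0.005, -0.783, -0.622, 0.692], [0.0, 0.0, 0.0, 1.0]]
{'clock': 0.1, 'joint_pos': array([-5.00113382e+01,  2.05902137e+01,  6.38871223e-01, -1.57413847e-02,
       -7.01368510e+01, -1.65068125e+01]), 'qvel': array([-0.04811026, -0.06784631,  0.06352912,  0.09801949, -0.07297754,
        0.03879277]), 'tau': array([-1.32976253e-03, -5.84163773e+01,  2.93752724e+01,  7.01558366e+00,
        1.01398284e-02, -7.85833572e-05]), 'tool_pos': array([ 0.26876147, -0.61873996,  0.24448895]), 'orientation': array([ 1.79911237e+02, -1.08717334e-02, -1.56523502e+02]), 'force': array([ 0.54006499, -0.34349951,  0.06059554]), 'moment': array([-0.00864269,  0.00243259, -0.02783986]), 'gripper_force': 0.0, 'opening': 0.08754327928505534}
```

View pics/scene0.png

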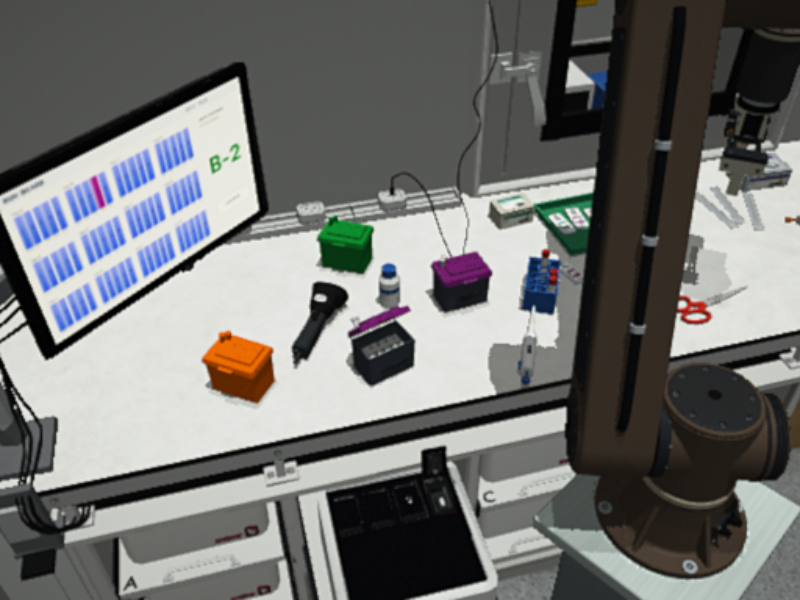

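View pics/side0.png

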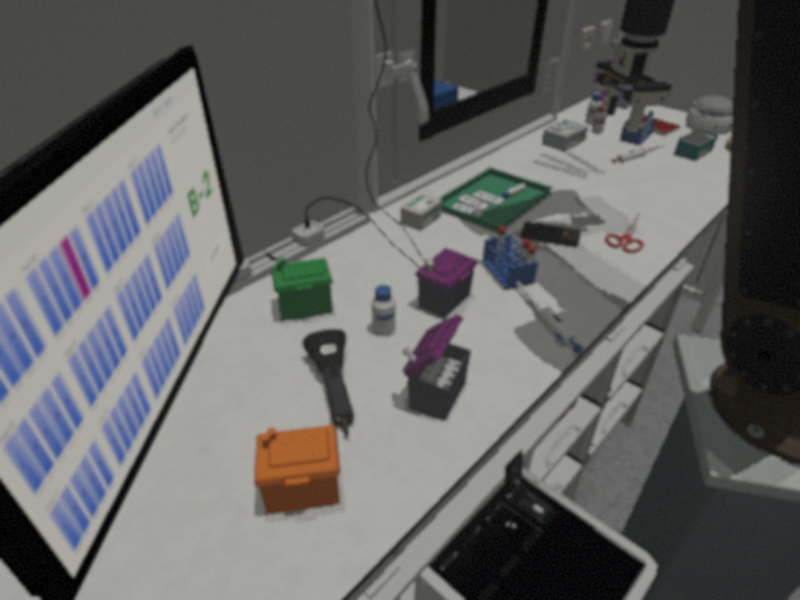

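The scene view shows four blocks: green (345,245), orange (240,366), purple shut and wired (461,280), and dark grey with its purple lid ajar and wells showing (383,345). In the side view these are at (302,287), (298,468), (446,280) and (437,375). The lid-ajar one without leads is the spare block. I'll confirm it in an enlarged crop.

Run:
```python
import cv2,numpy as np,pickle
d=pickle.load(open("d0.pkl","rb"))
o=[]
for n,(x,y) in dict(scene=(215,185),side=(250,195)).items():
    im=cv2.cvtColor(d[n]["img"],cv2.COLOR_RGB2BGR)[y:y+75,x:x+57]
    o.append(cv2.resize(im,None,fx=7,fy=7,interpolation=cv2.INTER_CUBIC))
cv2.imwrite("pics/crop0.png",np.hstack(o))
```

```text
(no output)
```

View pics/crop0.png

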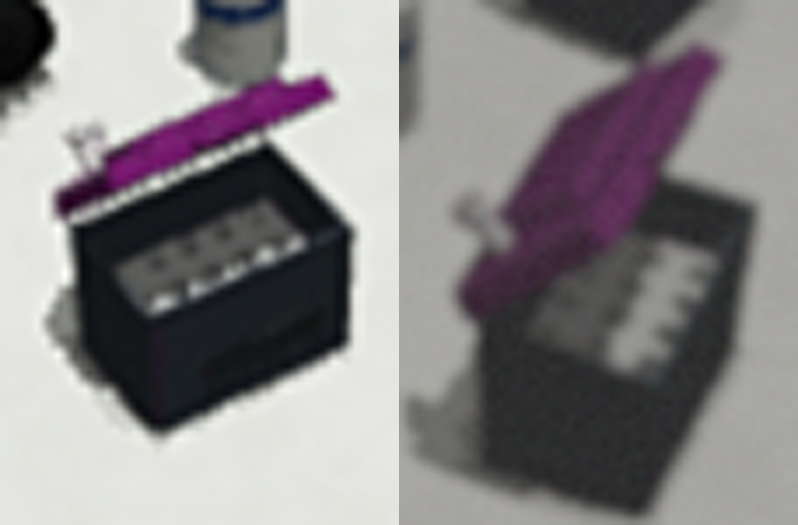

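```bash
cat > h.py <<'E'
import numpy as np,pickle
def ray(s,u,v):
    d=s["pose"][:3,:3]@np.linalg.inv(s["K"])@[u,v,1]
    return s["pose"][:3,3],d
def onz(s,u,v,z):
    o,d=ray(s,u,v); return o+d*(z-o[2])/d[2]
def proj(s,p):
    c=s["pose"][:3,:3].T@(np.asarray(p)-s["pose"][:3,3]); return (s["K"]@c/c[2])[:2]
E
python3 - <<'E'
from h import *
d=pickle.load(open("d0.pkl","rb"))
S=lambda x,y:((x+.5)/7-.5+215,(y+.5)/7-.5+185)
D=lambda x,y:((x-399+.5)/7-.5+250,(y+.5)/7-.5+195)
s,t=d["scene"],d["side"]
for k,p,z in [("FLbot",(161,434),0),("FRbot",(347,346),0),("FLtop",(152,320),.074),("FRtop",(352,231),.074),("BLtop",(74,226),.074),("BRtop",(265,148),.074)]:
    print("sc",k,(onz(s,*S(*p),z)*1e3).round(1))
for k,p,z in [("FLbot",(645,514),0),("FRbot",(735,350),0),("FLtop",(648,382),.074),("FRtop",(756,206),.074),("BLtop",(482,325),.074),("BLbot",(492,480),0)]:
    print("sd",k,(onz(t,*D(*p),z)*1e3).round(1))
# bystanders approx (800px coordinates scene, on plane)
for k,p,z in [("bottle base",(390,303),0),("bottle top",(389,267),.095),("rack lid?",(541,300),0),("pip tip",(533,310),.015),("pip end",(526,380),.015),("dry FL",(441,303),0),("dry FR",(488,300),0),("gun",(330,290),.03),("gunend",(298,358),.02),("green",(345,268),0),("screen",(265,210),0.1)]:
    print(k,(onz(s,*(np.array(p)*.64),z)*1e3).round(0))
E
```

```text
sc FLbot [540.3 145.4   0. ]
sc FRbot [520.2  53.6   0. ]
sc FLtop [537.  150.3  74. ]
sc FRtop [515.1  56.2  74. ]
sc BLtop [600.3 135.1  74. ]
sc BRtop [577.4  45.3  74. ]
sd FLbot [540.  145.1   0. ]
sd FRbot [519.3  58.8   0. ]
sd FLtop [541.9 152.   74. ]
sd FRtop [517.3  58.4  74. ]
sd BLtop [601.2 138.3  74. ]
sd BLbot [595.9 141.6   0. ]
bottle base [683. -46.   0.]
bottle top [685. -47.  95.]
rack lid? [ 460. -276.    0.]
pip tip [ 444. -224.   15.]
pip end [333. -57.  15.]
dry FL [ 606. -121.    0.]
dry FR [ 541. -198.    0.]
gun [778.  37.  30.]
gunend [679. 207.  20.]
green [840. -59.   0.]
screen [1026.    6.  100.]
```

```bash
cat >> h.py <<'E'
from scipy.spatial.transform import Rotation as R
YAW=np.radians(-12.7); C=np.array([.561,.096,0.])
Rb=R.from_euler('z',YAW)
def W(x,y,z): return C+Rb.apply([x/1e3,y/1e3,z/1e3])
def go(p,yaw=None):
    from plant import ctrl
    o=ctrl.get_obs(); r=R.from_euler('xyz',o["orientation"],degrees=True)
    d=r.inv().apply(np.asarray(p)-o["tool_pos"])*100
    out=[d.round(2)]
    if yaw is not None: out.append((r.inv()*R.from_euler('xyz',[180,0,yaw],degrees=True)).as_rotvec(degrees=True).round(1))
    print("now",o["tool_pos"].round(4),o["orientation"].round(1),"shift cm",*out)
E
python3 - <<'E'
from h import *
d=pickle.load(open("d0.pkl","rb"))
S=lambda x,y:((x+.5)/7-.5+215,(y+.5)/7-.5+185)
D=lambda x,y:((x-399+.5)/7-.5+250,(y+.5)/7-.5+195)
def tri(a,b):
    o1,d1=ray(d["scene"],*S(*a));o2,d2=ray(d["side"],*D(*b))
    k=np.linalg.lstsq(np.c_[d1,-d2],o2-o1,rcond=None)[0]
    p,q=o1+k[0]*d1,o2+k[1]*d2; return (p+q)/2,np.linalg.norm(p-q)
for a,b in [((333,92),(718,58)),((272,80),(700,48)),((57,212),(468,310))]:
    p,e=tri(a,b); print((p*1e3).round(),round(e*1e3,1),"local",(Rb.inv().apply(p-C)*1e3).round())
for th in(.75,.85,.95,1.05,1.15):
    L=W(40-77*np.cos(th),-55,78+77*np.sin(th)); 
    f=lambda n,off,k:((proj(d[n],L)-off+.5)*7-.5+[k,0]).round(0)
    print(th,f("scene",[215,185],0),f("side",[250,195],399))
go(W(-55,0,245),167.3)
E
```

```text
[537.  45. 130.] 1.6 local [-12. -55. 130.]
[540.  77. 156.] 2.0 local [-16. -23. 156.]
[606. 139.  81.] 0.0 local [34. 52. 81.]
0.75 [339.  98.] [729.  57.]
0.85 [331.  81.] [715.  41.]
0.95 [323.  64.] [700.  26.]
1.05 [315.  48.] [683.  11.]
1.15 [306.  32.] [665.  -2.]
now [ 0.2688 -0.6187  0.2445] [ 179.9   -0.  -156.5] shift cm [-5.084e+01  5.716e+01  3.000e-02] [ 0.1 -0.  36.2]
```

Request:
send_rows(plan=[[[-1.2,1.35,0,0,0,3],[-3.6,4.05,0,0,0,7],[-6,6.75,0,0,0,12],[-8.4,9.45,0,0,0,17],[-10.8,12.15,0,0,0,22],[-13.2,14.85,0,0,0,27],[-15.6,17.55,0,0,0,32],[-18,20.2,0,0,0,36.2]]], fingers=0)

```text
clock: 0.77
tool_pos: [0.3534, -0.3603, 0.2451]
orientation: [180.0, -0.0, 167.0]
force: [1.3, -0.0, 0.1]
opening: 0.0397
gripper_force: 0.0
```

```bash
python3 -c "
from h import *
go(W(-55,0,245),167.3)"
```

```text
now [ 0.3534 -0.3603  0.2451] [180.  -0. 167.] shift cm [-4.460e+00  4.911e+01  2.000e-02] [ 0.  -0.  -0.3]
```

Request:
send_rows(plan=[[[-0.3,3.3,0,0,0,0],[-0.6,6.6,0,0,0,0],[-0.9,9.9,0,0,0,0],[-1.2,13.2,0,0,0,0],[-1.5,16.5,0,0,0,0],[-1.8,19.8,0,0,0,0],[-2.1,23.1,0,0,0,0],[-2.4,26.4,0,0,0,0]]])

```text
clock: 1.43
tool_pos: [0.435, -0.1082, 0.2454]
orientation: [180.0, 0.0, 167.3]
force: [1.5, 0.5, -0.2]
opening: 0.0001
gripper_force: 0.0
```

Request:
send_rows(plan=[[[-0.3,3.3,0,0,0,0],[-0.6,6.6,0,0,0,0],[-0.9,9.9,0,0,0,0],[-1.2,13.2,0,0,0,0],[-1.5,16.5,0,0,0,0],[-1.8,19.8,0,0,0,0],[-2,22,0,0,0,0],[-2,22,0,0,0,0]]])

```text
clock: 2.1
tool_pos: [0.5041, 0.1037, 0.2447]
orientation: [-180.0, -0.0, 167.4]
force: [-1.0, 0.3, -0.4]
opening: 0.0005
gripper_force: 0.0
```

Run:
```python
from h import *
from plant import ctrl
import cv2
go(W(-45,0,134),167.3)
s=ctrl.snapshot("wrist"); pickle.dump(s,open("w1.pkl","wb"))
print(s["K"].round(1).tolist(),s["pose"].round(3).tolist())
cv2.imwrite("pics/w1.png",cv2.cvtColor(s["img"],cv2.COLOR_RGB2BGR))
print(ctrl.get_obs()["joint_pos"].round())
```

```text
now [0.5041 0.1037 0.2447] [-180.    -0.   167.4] shift cm [-1.23  0.5  11.07] [-0.  -0.   0.1]
[[297.3, 0.0, 252.0], [0.0, 297.3, 189.2], [0.0, 0.0, 1.0]] [[0.217, 0.937, 0.273, 0.43], [0.976, -0.209, -0.06, 0.12], [0.001, 0.28, -0.96, 0.385], [0.0, 0.0, 0.0, 1.0]]
[  33.    5.  -19.   -0.  -65. -136.]
```

View pics/w1.png

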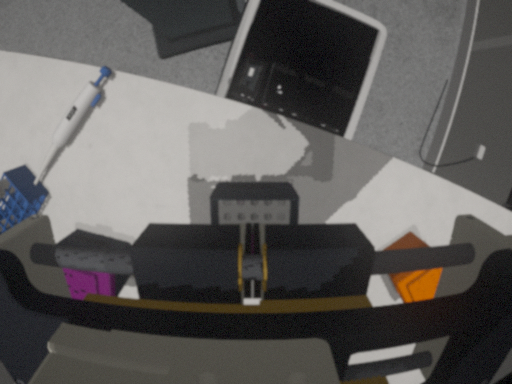

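Wrist view: the block's front wall top runs about (213,184)–(297,184), the front well row is near row 215, and the fingertips are at (252,280). The lid is hidden behind the gripper. I'll cross-check the pose from the rim corners.

```bash
cat >> h.py <<'E'
def wz(s,u,v,z):
    K=s["K"]; x=np.array([u-K[0,2],v-K[1,2]]); r=np.hypot(*x); t=r/K[0,0]
    d=s["pose"][:3,:3]@np.r_[x/r*np.sin(t),np.cos(t)]; o=s["pose"][:3,3]
    return o+d*(z-o[2])/d[2]
def L(p): return (Rb.inv().apply(p-C)*1e3).round(1)
E
python3 - <<'E'
from h import *
import cv2
s=pickle.load(open("w1.pkl","rb"))
for p,z in [((211,197),.074),((298,197),.074),((216,184),0),((294,184),0)]: print(p,L(wz(s,*p,z)))
im=cv2.cvtColor(s["img"],cv2.COLOR_RGB2BGR)[170:230,195:315]
cv2.imwrite("pics/w1c.png",cv2.resize(im,None,fx=6,fy=6,interpolation=cv2.INTER_CUBIC))
E
```

```text
(211, 197) [-33.6 -50.   74. ]
(298, 197) [-33.8  46.2  74. ]
(216, 184) [-28.3 -53.1   0. ]
(294, 184) [-28.6  52.    0. ]
```

View pics/w1c.png

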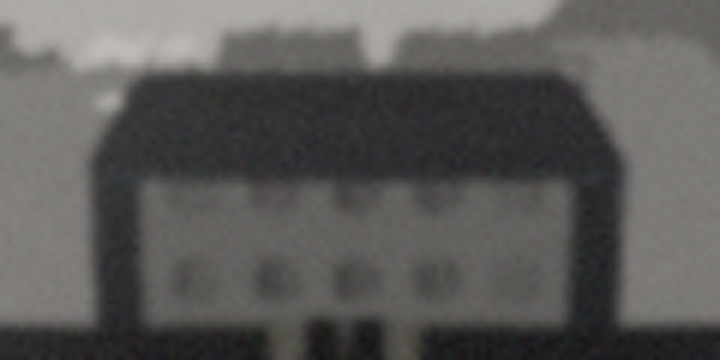

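Enlarged: the rim corners are at about (93,160) and (622,160). There are well rows at crop rows ~195 and 280, each with five wells at columns 195 to 515.

Run:
```python
from h import *
s=pickle.load(open("w1.pkl","rb"))
q=lambda x,y:((x+.5)/6-.5+195,(y+.5)/6-.5+170)
for p,z in [((93,160),.074),((622,160),.074),((140,76),0),((570,76),0)]+[((x,278),.046) for x in(195,274,355,436,515)]+[((x,195),.046) for x in(275,436)]: print(p,L(wz(s,*q(*p),z)))
go(W(-47,0,134),167.3)
```

```text
(93, 160) [-34.5 -51.   74. ]
(622, 160) [-34.7  46.4  74. ]
(140, 76) [-30.8 -50.5   0. ]
(570, 76) [-31.   45.9   0. ]
(195, 278) [ -0.4 -35.1  46. ]
(274, 278) [ -0.5 -19.   46. ]
(355, 278) [-0.6 -2.5 46. ]
(436, 278) [-0.6 14.  46. ]
(515, 278) [-0.5 30.2 46. ]
(275, 195) [-18.4 -18.6  46. ]
(436, 195) [-18.4  13.7  46. ]
now [0.5032 0.1021 0.2446] [-1.800e+02 -1.000e-01  1.674e+02] shift cm [-1.08  0.68 11.06] [-0.  -0.1  0.1]
```

Request:
send_rows(plan=[[[0,0.1,1.5,0,0,0],[0,0.2,4,0,0,0],[0,0.3,6.5,0,0,0],[0,0.4,9,0,0,0],[0,0.5,10.5,0,0,0],[0,0.5,11,0,0,0],[0,0.5,11,0,0,0]]])

```text
clock: 2.73
tool_pos: [0.5032, 0.1042, 0.1342]
orientation: [-179.9, -0.1, 167.2]
force: [0.5, -0.8, 0.1]
opening: 0.0002
gripper_force: 0.0
```

```bash
sed -i 's/C=np.array.*/C=np.array([.5576,.0947,0.])/' h.py
python3 - <<'E'
from h import *
from plant import ctrl
o=ctrl.get_obs(); print(L(o["tool_pos"]),o["force"].round(2),o["clock"])
E
```

```text
[-55.1  -2.7 134.2] [ 0.51 -0.75  0.15] 2.7333
```

Request:
send_rows(plan=[[[-0.5,0.2,0,0,0,0],[-1,0.3,0,0,0,0],[-1.5,0.3,0,0,0,0],[-2,0.3,0,0,0,0],[-2.4,0.3,0,0,0,0],[-2.8,0.3,0,0,0,0],[-3.2,0.3,-0.2,0,0,0],[-3.5,0.3,-0.4,0,0,0]]])

```text
clock: 3.4
tool_pos: [0.5391, 0.1003, 0.1394]
orientation: [-180.0, -0.0, 167.3]
force: [-0.8, 1.6, 0.8]
opening: 0.0003
gripper_force: 1.0
```

Request:
send_rows(plan=[[[-0.35,0,-0.25,0,0,0],[-0.7,0,-0.5,0,0,0],[-1.05,0,-0.7,0,0,0],[-1.4,0,-0.85,0,0,0],[-1.75,0,-1,0,0,0],[-2.1,0,-1.1,0,0,0],[-2.45,0,-1.2,0,0,0],[-2.8,0,-1.2,0,0,0]]])

```text
clock: 4.07
tool_pos: [0.5667, 0.0941, 0.1516]
orientation: [180.0, 0.0, 167.3]
force: [-1.2, 0.7, 0.2]
opening: 0.0006
gripper_force: 0.6
```

Run:
```python
from h import *
from plant import ctrl
import cv2
o=ctrl.get_obs(); print(L(o["tool_pos"]),o["force"].round(2),o["clock"])
im=[]
for n,(x,y) in dict(scene=(205,150),side=(245,150)).items():
    s=ctrl.snapshot(n); im.append(cv2.resize(cv2.cvtColor(s["img"],cv2.COLOR_RGB2BGR)[y:y+110,x:x+75],None,fx=5,fy=5,interpolation=cv2.INTER_CUBIC))
cv2.imwrite("pics/p1.png",np.hstack(im))
```

```text
[  9.    1.5 151.6] [-1.15  0.68  0.17] 4.0667
```

View pics/p1.png

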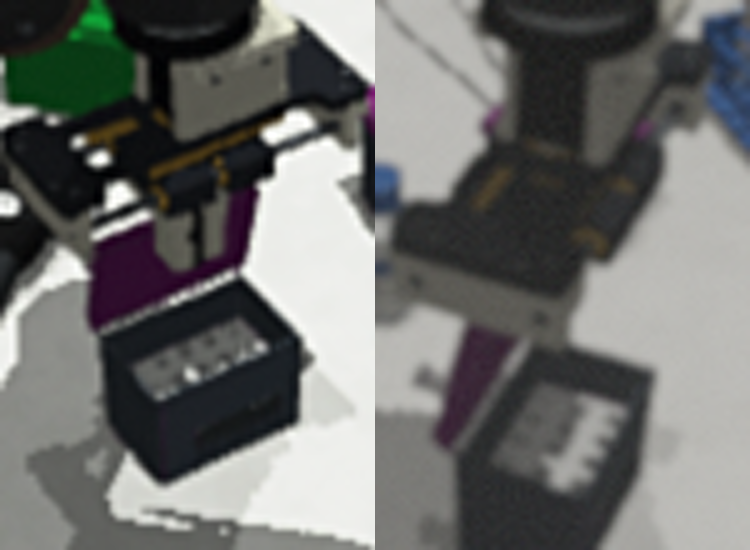

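The lid is rising on the fingers, at (170,250) left and (475,390) right, and the block still stands in place. Continuing.

Request:
send_rows(plan=[[[-0.35,0,0,0,0,0],[-0.7,0,0,0,0,0],[-1.05,0,0,0,0,0],[-1.4,0,0,0,0,0],[-1.75,0,0,0,0,0],[-2.1,0,0,0,0,0],[-2.4,0,0,0,0,0],[-2.6,0,0,0,0,0]]])

```text
clock: 4.83
tool_pos: [0.5919, 0.0884, 0.1512]
orientation: [-180.0, -0.0, 167.3]
force: [-1.1, 0.3, 0.4]
opening: 0.0004
gripper_force: 0.4
```

Request:
send_rows(plan=[[[0,0,0,0,0,0],[0,0,0,0,0,0],[0,0,0,0,0,0],[0,0,0,0,0,0]]])

```text
clock: 5.17
tool_pos: [0.5916, 0.0886, 0.1514]
orientation: [180.0, 0.0, 167.3]
force: [0.8, 0.4, 0.2]
opening: 0.0005
gripper_force: 0.0
```

Run:
```python
from h import *
from plant import ctrl
o=ctrl.get_obs(); print(L(o["tool_pos"]),o["force"].round(2),o["clock"])
```

```text
[ 34.5   1.5 151.4] [0.77 0.42 0.18] 5.1667
```

Request:
send_rows(plan=[[[1,0,0,0,0,0],[3,0,-0.5,0,0,0],[5,0,-1.5,0,0,0],[7,0,-3,0,0,0],[9,0,-4.5,0,0,0],[10,0,-5,0,0,0],[10,0,-5,0,0,0],[10,0,-5,0,0,0]]])

```text
clock: 5.83
tool_pos: [0.4938, 0.1109, 0.2018]
orientation: [179.9, 0.1, 167.3]
force: [-0.2, 0.3, -0.3]
opening: 0.0005
gripper_force: 0.0
```

Run:
```python
from h import *
from plant import ctrl
import cv2
o=ctrl.get_obs(); print(L(o["tool_pos"]),o["force"].round(2),o["clock"])
s=ctrl.snapshot("wrist"); pickle.dump(s,open("w2.pkl","wb"))
t=ctrl.snapshot("scene"); pickle.dump(t,open("s2.pkl","wb"))
a=cv2.resize(cv2.cvtColor(s["img"],cv2.COLOR_RGB2BGR)[165:265,185:320],None,fx=5,fy=5,interpolation=cv2.INTER_CUBIC)
b=cv2.resize(cv2.cvtColor(t["img"],cv2.COLOR_RGB2BGR)[170:250,205:290],None,fx=1,fy=1,interpolation=cv2.INTER_CUBIC)
cv2.imwrite("pics/w2.png",a)
cv2.imwrite("pics/s2.png",cv2.resize(b,None,fx=7,fy=7,interpolation=cv2.INTER_CUBIC))
```

```text
[-65.8   1.8 201.8] [-0.17  0.34 -0.34] 5.8333
```

View pics/w2.png

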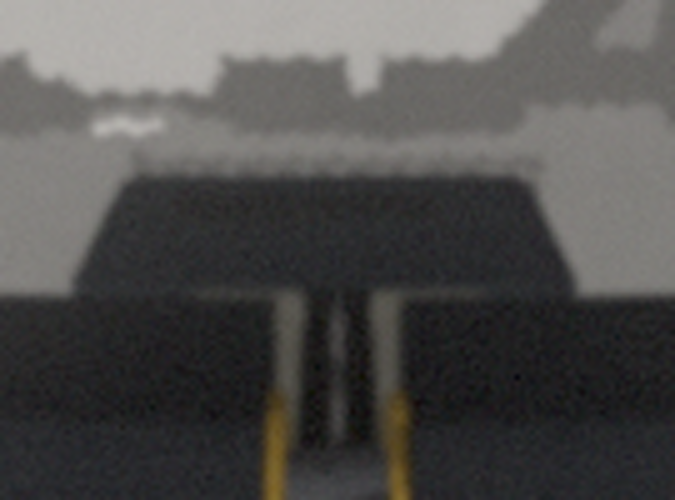

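View pics/s2.png

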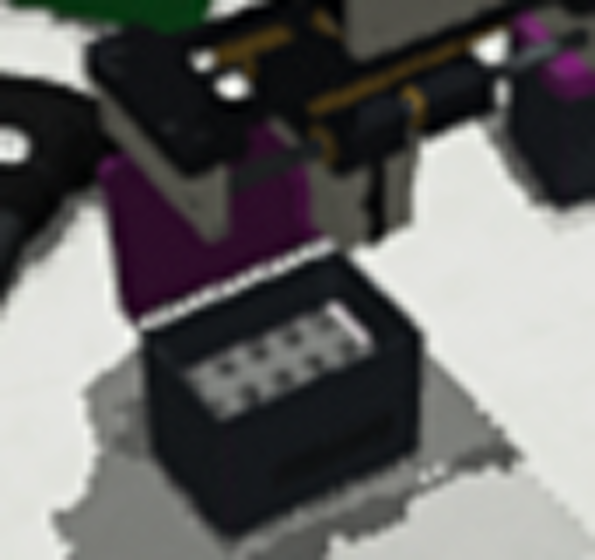

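The lid is up (purple, (210,240) in the scene crop), with a white hinge line below it. Two well rows show: back (225,368)–(325,322) and the next at (250,398)–(350,350). The wrist crop shows the front wall's foot at (133,178)–(527,178).

Run:
```python
from h import *
s=pickle.load(open("w2.pkl","rb"));t=pickle.load(open("s2.pkl","rb"))
q=lambda x,y:((x+.5)/5-.5+185,(y+.5)/5-.5+165)
for p,z in [((73,290),.074),((577,290),.074),((133,178),0),((527,178),0)]: print("wrist",L(wz(s,*q(*p),z)))
S=lambda x,y:((x+.5)/7-.5+205,(y+.5)/7-.5+170)
for p,z in [((225,368),.046),((262,352),.046),((293,338),.046),((325,322),.046),((250,398),.046),((283,378),.046),((315,362),.046),((350,350),.046),((232,533),0),((418,452),0),((420,335),.074),((128,322),.078),((322,225),.078)]: print("scene",p,L(onz(t,*S(*p),z)))
# lid top corners: at upright, local y=+-55
for th in(1.4,1.5,1.6,1.7):
  for y in(55,-55):
    P=W(40-77*np.cos(th),y,78+77*np.sin(th)); print(th,y,((proj(t,P)-[205,170]+.5)*7).round())
```

```text
wrist [-29.3 -49.7  74. ]
wrist [-29.4  49.5  74. ]
wrist [-27.9 -47.3   0. ]
wrist [-28.   48.7   0. ]
scene (225, 368) [20.5 17.9 46. ]
scene (262, 352) [20.3 -0.4 46. ]
scene (293, 338) [ 20.4 -16.   46. ]
scene (325, 322) [ 21.4 -32.8  46. ]
scene (250, 398) [-0.7 18.3 46. ]
scene (283, 378) [ 1.9  0.4 46. ]
scene (315, 362) [  2.8 -16.1  46. ]
scene (350, 350) [  0.9 -32.5  46. ]
scene (232, 533) [-25.3  43.6   0. ]
scene (418, 452) [-28.2 -48.3   0. ]
scene (420, 335) [-32.  -46.5  74. ]
scene (128, 322) [37.4 53.6 78. ]
scene (322, 225) [ 44.6 -46.4  78. ]
1.4 55 [128. 202.]
1.4 -55 [360. 105.]
1.5 55 [119. 189.]
1.5 -55 [350.  94.]
1.6 55 [109. 178.]
1.6 -55 [340.  83.]
1.7 55 [100. 169.]
1.7 -55 [330.  75.]
```

Request:
send_rows(plan=[[[-1,-0.5,0,0,0,0],[-2.5,-1.3,0,0,0,0],[-4,-2.1,0,0,0,0],[-5.5,-2.9,0,0,0,0],[-6.5,-3.4,0,0,0,0],[-6.9,-3.6,1,0,0,0],[-6.9,-3.6,3,0,0,0],[-6.9,-3.6,5,0,0,0]]])

```text
clock: 6.6
tool_pos: [0.5538, 0.0598, 0.1499]
orientation: [180.0, 0.0, 167.2]
force: [0.0, -0.8, -0.1]
opening: 0.0004
gripper_force: 0.0
```

Run:
```python
from h import *
from plant import ctrl
o=ctrl.get_obs(); print(L(o["tool_pos"]),o["force"].round(2),o["clock"])
go(W(3,-34,113),167.3)
```

```text
[  4.  -34.9 149.9] [ 0.02 -0.78 -0.09] 6.6
now [0.5538 0.0598 0.1499] [180.    0.  167.2] shift cm [0.1  0.09 3.69] [ 0.   0.  -0.1]
```

Request:
send_rows(plan=[[[0.1,0.1,0.8,0,0,0],[0.1,0.1,1.8,0,0,0],[0.1,0.1,2.8,0,0,0],[0.1,0.1,3.5,0,0,0],[0.1,0.1,3.7,0,0,0],[0.1,0.1,3.7,0,0,0],[0.1,0.1,3.7,0,0,0],[0.1,0.1,3.7,0,0,0]]])

```text
clock: 7.27
tool_pos: [0.5531, 0.0617, 0.1151]
orientation: [180.0, 0.1, 167.3]
force: [1.2, -0.1, 1.2]
opening: 0.0004
gripper_force: 0.0
```

Run:
```python
from h import *
from plant import ctrl
import cv2
o=ctrl.get_obs(); print(L(o["tool_pos"]),o["force"].round(2),o["clock"])
im=[]
for n,(x,y) in dict(scene=(205,150),side=(245,150)).items():
    s=ctrl.snapshot(n); im.append(cv2.resize(cv2.cvtColor(s["img"],cv2.COLOR_RGB2BGR)[y:y+110,x:x+75],None,fx=5,fy=5,interpolation=cv2.INTER_CUBIC))
cv2.imwrite("pics/p2.png",np.hstack(im))
```

```text
[  2.9 -33.2 115.1] [ 1.21 -0.14  1.22] 7.2667
```

View pics/p2.png

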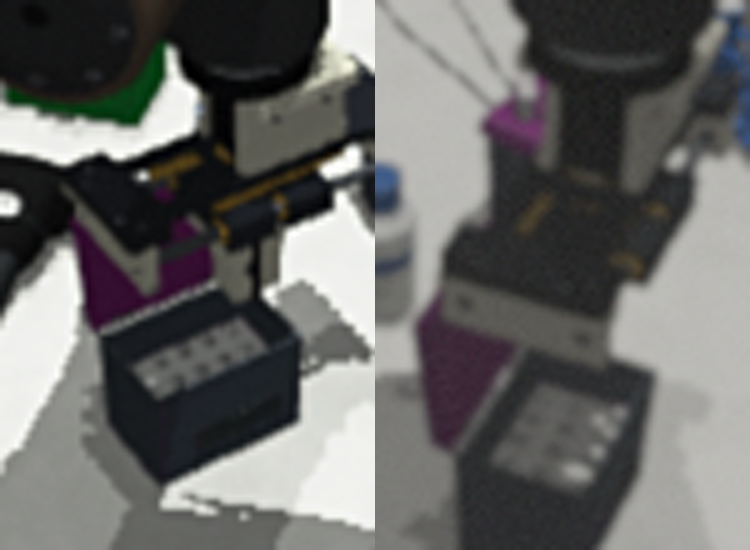

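Request:
send_rows(plan=[[[0,0,0,0,0,0],[0,0,0,0,0,0],[0,0,0,0,0,0],[0,0,0,0,0,0],[0,0,0,0,0,0],[0,0,0,0,0,0],[0,0,0,0,0,0],[0,0,0,0,0,0]]])

```text
clock: 8.03
tool_pos: [0.5527, 0.0614, 0.1143]
orientation: [-180.0, -0.0, 167.3]
force: [-0.2, -0.1, 0.9]
opening: 0.0005
gripper_force: 0.0
```

Request:
send_rows(plan=[[[0,0,0,0,0,0],[0,0,0,0,0,0],[0,0,0,0,0,0],[0,0,0,0,0,0],[0,0,0,0,0,0],[0,0,0,0,0,0],[0,0,0,0,0,0],[0,0,0,0,0,0]]])

```text
clock: 8.7
tool_pos: [0.5527, 0.0614, 0.1143]
orientation: [-180.0, -0.0, 167.3]
force: [0.3, 0.1, -0.4]
opening: 0.0003
gripper_force: 0.0
```

Request:
send_rows(plan=[[[0,0,0,0,0,0],[0,0,0,0,0,0],[0,0,0,0,0,0],[0,0,0,0,0,0],[0,0,0,0,0,0],[0,0,0,0,0,0],[0,0,0,0,0,0],[0,0,0,0,0,0]]])

```text
clock: 9.37
tool_pos: [0.5527, 0.0614, 0.1144]
orientation: [180.0, 0.0, 167.3]
force: [0.0, -0.1, -0.2]
opening: 0.0003
gripper_force: 0.0
```

Request:
send_rows(plan=[[[0,0,0,0,0,0],[0,0,0,0,0,0],[0,0,0,0,0,0],[0,0,0,0,0,0]]])

```text
clock: 9.7
tool_pos: [0.5527, 0.0614, 0.1144]
orientation: [180.0, 0.0, 167.3]
force: [-0.1, -0.2, -0.1]
opening: 0.0004
gripper_force: 0.0
```

The view shows the lid still leaning back ((140,260) left, (470,380) right) and the fingertips over the right-hand end of the wells at (245,290). The pose was held for over 2 s. Next I go up and behind the lid.

Request:
send_rows(plan=[[[0,0,-1,0,0,0],[0,0,-3.5,0,0,0],[0,0,-6.5,0,0,0],[0,0,-9.5,0,0,0],[0,0,-12,0,0,0],[0,0,-12.6,0,0,0],[0,0,-12.6,0,0,0]]])

```text
clock: 10.28
tool_pos: [0.5538, 0.0618, 0.2436]
orientation: [179.8, 0.3, 167.3]
force: [0.2, 0.2, -0.6]
opening: 0.0003
gripper_force: 0.0
```

Request:
send_rows(plan=[[[-1,0.4,0,0,0,0],[-3.5,1.4,0,0,0,0],[-6,2.4,0,0,0,0],[-8,3.3,0,0,0,0],[-8.7,3.5,0,0,0,0],[-8.7,3.5,0,0,0,0],[-8.7,3.5,0,0,0,0]]])

```text
clock: 10.87
tool_pos: [0.6448, 0.0761, 0.2384]
orientation: [-179.9, -0.2, 167.3]
force: [0.3, -0.9, -0.5]
opening: -0.0
gripper_force: 0.0
```

Request:
send_rows(plan=[[[0,0,1,0,0,0],[0,0,3,0,0,0],[0,0,5,0,0,0],[0,0,7,0,0,0],[0,0,8,0,0,0],[0,0,8.2,0,0,0],[0,0,8.2,0,0,0]]])

```text
clock: 11.45
tool_pos: [0.6447, 0.0763, 0.158]
orientation: [-180.0, -0.0, 167.3]
force: [0.3, 0.1, 0.7]
opening: 0.0002
gripper_force: 0.0
```

Run:
```python
from h import *
from plant import ctrl
o=ctrl.get_obs(); print(L(o["tool_pos"]),o["force"].round(2),o["clock"])
```

```text
[ 89.    1.2 158. ] [0.28 0.1  0.66] 11.45
```

Request:
send_rows(plan=[[[0.6,-0.1,0,0,0,0],[1.2,-0.1,-0.1,0,0,0],[1.8,-0.1,-0.2,0,0,0],[2.3,-0.1,-0.3,0,0,0],[2.8,-0.1,-0.4,0,0,0],[3.3,-0.1,-0.4,0,0,0],[3.8,-0.1,-0.4,0,0,0],[4.3,-0.1,-0.4,0,0,0]]])

```text
clock: 12.12
tool_pos: [0.6027, 0.0852, 0.1626]
orientation: [180.0, 0.0, 167.3]
force: [1.1, 0.8, 0.6]
opening: 0.0003
gripper_force: 0.5
```

Request:
send_rows(plan=[[[0.4,0,0,0,0,0],[0.8,0,0.05,0,0,0],[1.2,0,0.15,0,0,0],[1.6,0,0.25,0,0,0],[2,0,0.4,0,0,0],[2.4,0,0.55,0,0,0],[2.8,0,0.8,0,0,0],[3.1,0,1,0,0,0]]])

```text
clock: 12.78
tool_pos: [0.5723, 0.0918, 0.152]
orientation: [-180.0, -0.0, 167.3]
force: [-0.0, 0.3, 0.6]
opening: 0.0004
gripper_force: 0.4
```

Run:
```python
from h import *
from plant import ctrl
o=ctrl.get_obs(); print(L(o["tool_pos"]),o["force"].round(2),o["clock"])
```

```text
[ 14.9   0.4 152. ] [-0.03  0.26  0.63] 12.7833
```

Request:
send_rows(plan=[[[0.45,0,0.3,0,0,0],[0.9,0,0.65,0,0,0],[1.35,0,1,0,0,0],[1.6,0,1.35,0,0,0],[1.85,0,1.7,0,0,0],[2.1,0,2.05,0,0,0],[2.3,0,2.4,0,0,0],[2.5,0,2.8,0,0,0]]])

```text
clock: 13.45
tool_pos: [0.5482, 0.0973, 0.124]
orientation: [-180.0, -0.0, 167.3]
force: [-0.6, 0.5, 0.2]
opening: 0.0003
gripper_force: 0.3
```

Request:
send_rows(plan=[[[0.2,0,0.4,0,0,0],[0.3,0,0.7,0,0,0],[0.4,0,1,0,0,0],[0.5,0,1.2,0,0,0],[0.5,0,1.4,0,0,0]]])

```text
clock: 13.87
tool_pos: [0.5434, 0.0983, 0.1101]
orientation: [-180.0, -0.0, 167.3]
force: [-0.4, 0.7, 0.3]
opening: 0.0003
gripper_force: 0.2
```

Run:
```python
from h import *
from plant import ctrl
o=ctrl.get_obs(); print(L(o["tool_pos"]),o["force"].round(2),o["clock"])
```

```text
[-14.6   0.4 110.1] [-0.37  0.7   0.34] 13.8667
```

Go down in 1 mm steps until the force shows the lid seated.

Request:
send_rows(plan=[[[0,0,0.1,0,0,0],[0,0,0.2,0,0,0],[0,0,0.25,0,0,0],[0,0,0.3,0,0,0],[0,0,0.3,0,0,0]]])

```text
clock: 14.28
tool_pos: [0.5436, 0.0983, 0.1073]
orientation: [180.0, 0.0, 167.3]
force: [0.1, -0.3, -0.6]
opening: 0.0002
gripper_force: 0.0
```

Request:
send_rows(plan=[[[0,0,0.05,0,0,0],[0,0,0.1,0,0,0],[0,0,0.1,0,0,0]]])

```text
clock: 14.53
tool_pos: [0.5437, 0.0984, 0.1067]
orientation: [180.0, 0.0, 167.3]
force: [-1.0, -0.2, 3.4]
opening: 0.0003
gripper_force: 1.7
```

Request:
send_rows(plan=[[[0,0,0.05,0,0,0],[0,0,0.05,0,0,0],[0,0,0.05,0,0,0]]])

```text
clock: 14.78
tool_pos: [0.5437, 0.0984, 0.1066]
orientation: [180.0, 0.0, 167.3]
force: [-2.7, -0.4, 8.1]
opening: 0.0005
gripper_force: 3.9
```

Request:
send_rows(plan=[[[0,0,-0.5,0,0,0],[0,0,-2,0,0,0],[0,0,-5,0,0,0],[0,0,-8,0,0,0],[0,0,-11,0,0,0],[0,0,-12,0,0,0],[0,0,-12,0,0,0]]])

```text
clock: 15.37
tool_pos: [0.5452, 0.099, 0.2294]
orientation: [179.8, 0.3, 167.3]
force: [-0.3, -0.1, -0.1]
opening: 0.0002
gripper_force: 0.0
```

Run:
```python
from h import *
from plant import ctrl
import cv2
o=ctrl.get_obs(); print(L(o["tool_pos"]),o["force"].round(2),o["clock"])
im=[]
for n,(x,y) in dict(scene=(205,150),side=(245,150)).items():
    s=ctrl.snapshot(n); im.append(cv2.resize(cv2.cvtColor(s["img"],cv2.COLOR_RGB2BGR)[y:y+110,x:x+75],None,fx=5,fy=5,interpolation=cv2.INTER_CUBIC))
cv2.imwrite("pics/p3.png",np.hstack(im))
```

```text
[-13.1   1.4 229.4] [-0.31 -0.12 -0.06] 15.3667
```

View pics/p3.png

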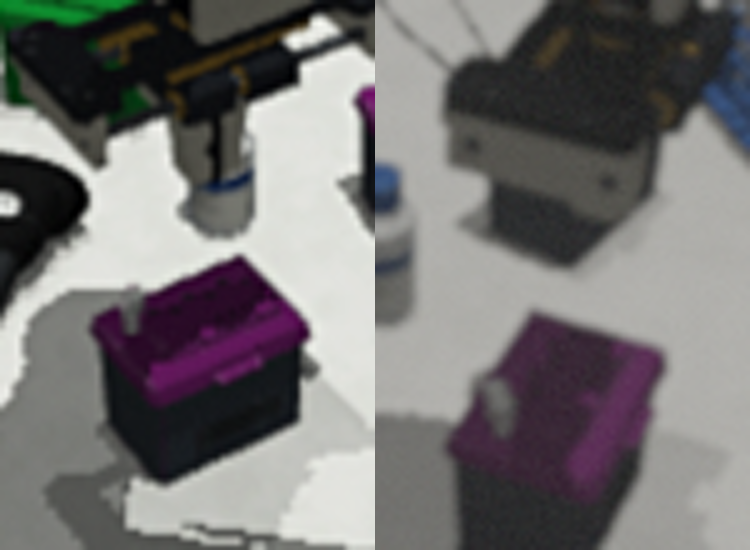

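The lid is flat and shut ((205,335) left, (560,400) right), the block has not moved, and the gripper is clear. Handing in.

```bash
python3 -c "
from plant import ctrl
print(ctrl.close_job())"
```

```text
the job is handed in; nothing more can be done
None
```

I pushed the spare block's lid up until it leaned back, held over the right-hand end well of the middle row for more than 2 s, and pushed the lid shut again. The job is handed in at about 15.5 s on the clock; it returned no verdict, but the last pictures show the lid flat, the block in place and the gripper clear.

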